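Dump the tube hopper and lock its slide gate open

TASK

Empty the tube hopper into the white tray under it: draw its slide gate straight out towards you by the black bar handle until it hits its end stop, without wrenching it, so that all three tubes drop into the tray. Then lock the gate open: turn the black ratchet knob on the right-hand rail clockwise until it slips with a click, and stop there (one click, two at the most). Leave the other things on the bench alone.

Things in the scene. Friction and masses are not known exactly. Their poses are not given: they have to be found in the camera images.
- hopper: Fixed tube dispenser: clear wedge-shaped hopper (166 x 152 mm over the rim) on an aluminium stand 269 x 204 mm. Origin on the bench under the middle of the throat; x to its back (the gate is drawn along -x), y to its left, z up. Two rails run along x at y = -92 and +92 mm, 20 mm wide, tops 130 mm above the bench, from x = -207 to +62 mm.
- gate_handle (a point): Middle of the gate's handle: a round black bar along the dispenser's y, 14 mm thick, 82 mm long, on two 9 mm posts 31 mm to either side (53 mm free between them). It stands 157 mm above the bench, 40 mm above the gate's steel plate. Shut, it lies at x = -103 mm of the dispenser. Axes as the dispenser's.
- gate (a joint): How far the gate is drawn out, m: 0 shut, 0.078 at the end stop; it starts at 0 to 0.008. It slides stiffly (about 3 N and some drag from the tubes) and stays where it is left.
- stop_bar: The end stop: the aluminium cross bar with rubber bumpers between the front ends of the rails, 115 mm above the bench. Origin and axes as the dispenser's. The front edge of the gate's plate hits it.
- knob_grip (a point): On the vertical axis of the ratchet knob, in its upright grip bar: 50 mm long along this point's x, 14 mm thick along y, from 165 to 196 mm above the bench (this point 183 mm), on a round 52 mm disc with its top at 165 mm. It stands on the right-hand rail, at x = -172, y = -92 mm of the dispenser. Turns with the knob.
- lock_knob (a joint): How far the knob's cap has slipped on its ratchet, rad: 0 at the start, clockwise from above positive, one click = 0.393. Clockwise, the knob first runs nearly free through 0.15 to 1.0 rad (varies, not told) until its spindle is tight; then the torque jumps to about 0.3 N m, fades over half a tooth and the cap snaps on into the next notch: a click.
- tray: White open tray, 130 x 160 x 48 mm, walls 4 mm, fixed under the throat. Origin under its middle, on the bench.
- tube_1_mid (a point): Centre of a capped conical tube, 119 mm long along its y, 20 mm thick; it lies across the hopper on the gate at the start.
- tube_2_mid (a point): Centre of the second tube, as the first.
- tube_3_mid (a point): Centre of the third tube, as the first.
- beaker: Bystander: clear 100 ml beaker, 56 mm wide, 70 mm tall, to the right of the stand. Origin under its middle.
- dropper: Bystander: small dropper bottle, 26 mm wide, 66 mm tall, to the left of the stand. Origin under its middle.
- strip_box: Bystander: small carton 36 x 60 x 17 mm, in front of the stand to the left. Origin under its middle.
- pipette: Bystander: blue hand pipette lying on the bench, 222 mm long. Origin under its middle.
- lab_timer: Bystander: white timer lying on the bench, 64 x 62 x 19 mm. Origin under its middle.
- hopper_rim (a point): Middle of the hopper's front rim, 251 mm above the bench. From 225 mm height the clear front wall slopes down and back to the throat (x = -40 mm at 121 mm height). So it overhangs the handle of the shut gate: a vertical gripper finds no room there, a tool leaning back towards the robot by 30 to 45 degrees does. Axes as the dispenser's.

How it is judged:
By the outcome, as a careful person would: the job done as asked, in the order asked, and still so for the second after the job is handed in, with the robot touching nothing.
It also fails if it takes over 64 s, if anything falls off the work surface, if the arm or the gripper's body presses on something with over 40 N, if the wrist force passes 120 N, or if a joint passes its speed limit or range.

ROBOT

A 6-joint arm with a two-finger parallel gripper is mounted at the origin on a cart in front of the work surface, level with it; the furniture and walls round the work are solid. World frame = base frame: x ahead of the robot, y to its left, z up, the work surface at z = 0. Lengths are in m, angles in rad, forces in N, time in s.
With the tool pointing down it reaches from about 0.375 to 0.825 m from the base axis. Payload 5.5 kg.
Tool frame: the origin (TCP) lies at the very end of the fingers, on their centre line; the grasp point (between the pads) lies grasp_offset behind it (grasp_offset is the distance from the TCP to the grasp point, in m); y points along the fingers, x is the direction in which the jaws open and shut, and the axes are right-handed (so a half turn about y gives the same grasp; the last joint's range is limited). The gripper opens to 85 mm and grips with 20 to 120 N. Pads are 22 mm wide; open, the fingers measure 114 mm over their backs; the gripper's body (76 mm by 85 mm) begins 54 mm behind the grasp point. The pads swing forward as they close: fully open they stand 13 mm farther back than shut.
Start: joints at [-1.159, 0.314, -0.047, 1.21, 0, 1.571], TCP at [0.24, -0.55, 0.231] pointing down, gripper open.
Joint ranges: [-2.67, 2.67], [-0.69, 1.73], [-1.03, 1.25], [-2.08, 2.16], [-1.42, 1.45], [-3.14, 3.14]. Speed limits (rad/s): [2.39, 2.39, 3.01, 3.14, 3.14, 3.14].

INTERFACE

Orientations are given as a 3x3 rotation matrix whose columns are the frame's x, y, z axes.
In Python, from workcell import * gives the robot as it stands.
- The arm moves only by the shell command python3 -m jog 'ROWS'. ROWS is JSON, a list that holds one entry, the list of rows, each a list of 7 numbers: the shift along the tool's x, y, z in mm, then the turn, a rotation vector about the tool's x, y, z in degrees, then the opening, from -1 (shut) to 1 (fully open). A call has 1 to 10 rows; each row is the pose to reach, as a shift and turn from the pose commanded when the call began, along the tool's axes at that moment; what a row does not reach only later rows make up. A row lasts 1/12 s, in which the tool goes at most 41.7 mm and 7.16 degrees, less where a joint would pass 70% of its speed; a pose out of reach is approached as far as the arm can. A call with a gripper value outside its range is refused whole. The fingers move at their own pace and stop on an object; the grip force is fixed at half the most. Time passes only in rows, so rows that repeat a pose let the fingers close. It gives the time, the measured TCP pose, the force and the opening at its end, in the units of the state.
- sense(): the state, without advancing time (a new reading comes with each control period).
- capture(name): name is "scene" or "side" or "wrist"; returns a dict with "image" (420x560x3 uint8, red, green, blue), "fx", "fy", "cx", "cy" (pixels), "R" (3x3) and "t" (3): a world point X has camera coordinates R X + t. Camera axes: x right, y down, z forward; pixel columns grow to the right and rows downward; lengths in m; the calibration is good to about 2 mm. A picture is of the moment at which its call begins. There is no depth.
- finish_job(): hands the job in, once; it reports no verdict.
The state is a dict: "time_s": time; "joint_pos": joint angles; "qd": joint speeds; "tau": joint torques, N m; "eef_pos": TCP position; "tool_rot": TCP orientation; "contact_force": force on the tool from outside, world axes, zero at the start; "moment": the same for the moment, N m; "width": opening from 0.0 (shut) to 1.0 (fully open).
Only numpy, scipy, OpenCV 4.12 (cv2) and the standard library are available. Lean on these libraries where they do the work, as an engineer would, in place of code of your own. Each camera call takes 0.05 s, during which the arm holds its last target. There are 200 camera calls.

## Working session

There is one attempt and no reset: what is moved stays moved. The work goes in short steps, Python scripts to look and compute and a shell command to move; the robot and the scene stay as the last step left them, time stands still between calls to the robot, and variables do not carry over. Pictures are saved under pics/ and viewed, about 8 in all and at most 12, crops included, and the job is handed in when it is done.

```bash
mkdir -p pics; ls
python3 - <<'E'
from workcell import *
import cv2,numpy as np
s=sense();print({k:np.round(v,3).tolist() for k,v in s.items()})
try: print(grasp_offset)
except Exception as e: print(e)
a=[]
for n in("scene","side"):
    c=capture(n);print(n,c["fx"],c["cx"],c["cy"],np.round(c["R"],4).tolist(),np.round(c["t"],4).tolist())
    cv2.imwrite(f"pics/{n}0.png",c["image"][:,:,::-1]);
E
```

```text
pics
{'time_s': 0.0, 'joint_pos': [-1.159, 0.314, -0.048, 1.21, 0.0, 1.571], 'qd': [-0.0, 0.001, 0.001, -0.001, 0.001, -0.0], 'tau': [0.0, -53.959, 33.975, 0.019, 0.0, 0.0], 'eef_pos': [0.24, -0.549, 0.23], 'tool_rot': [[0.4, -0.001, 0.916], [-0.916, 0.002, 0.4], [-0.002, -1.0, 0.0]], 'contact_force': [0.171, 0.6, -0.744], 'moment': [0.027, -0.049, 0.046], 'width': 1.003}
0.0187
scene 546.5293738134351 288.8871423022666 208.3425147436001 [[-0.9516, -0.3072, -0.0013], [-0.2427, 0.7544, -0.6098], [0.1884, -0.58, -0.7925]] [0.5984, 0.2428, 1.4689]
side 517.5375785890413 277.1519074990512 217.4086325573392 [[-0.9282, -0.3711, -0.0254], [-0.109, 0.3367, -0.9353], [0.3557, -0.8654, -0.353]] [0.5984, 0.2091, 1.231]
```

View pics/scene0.png

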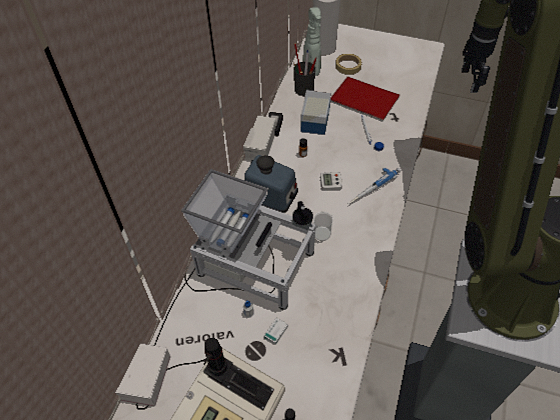

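View pics/side0.png

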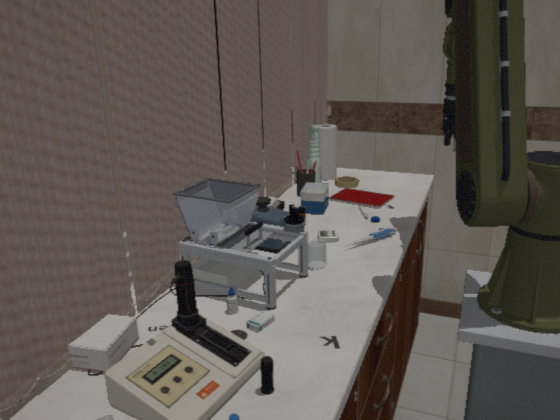

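The scene view shows the hopper at about (225,210), the handle at (264,235) and the knob at (303,214). In the side view the knob is at about (295,222). I'll crop both views larger to read pixels.

Run:
```python
import cv2,numpy as np
a=cv2.imread("pics/scene0.png")[165:310,180:340];b=cv2.imread("pics/side0.png")[175:310,170:330]
a=cv2.resize(a,None,fx=4.8,fy=4,interpolation=cv2.INTER_CUBIC) if 0 else cv2.resize(a,None,fx=4,fy=4,interpolation=cv2.INTER_CUBIC)
b=cv2.resize(b,None,fx=4,fy=4,interpolation=cv2.INTER_CUBIC)
cv2.imwrite("pics/a.png",a);cv2.imwrite("pics/b.png",b)
```

```text
(no output)
```

View pics/a.png

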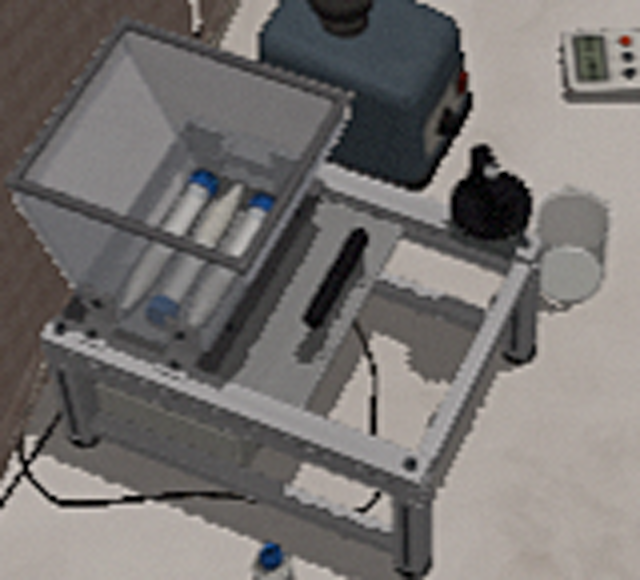

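View pics/b.png

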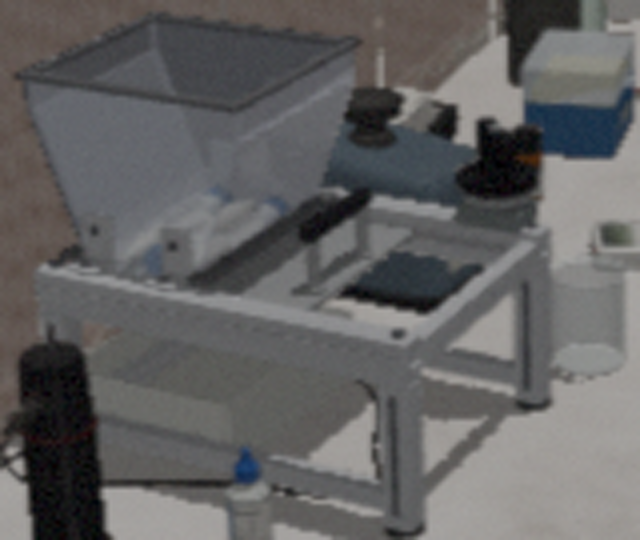

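Crop a: handle ends at (312,320) and (358,235), rail corners at (45,330), (425,480) and (537,250), knob disc centre at (490,205). Crop b: handle ends at (303,235) and (368,197), knob at (497,180). Next I cast rays from these pixels.

```bash
cat > h.py <<'E'
from workcell import *
import cv2,numpy as np
def ray(c,u,v):
    d=c["R"].T@np.array([(u-c["cx"])/c["fx"],(v-c["cy"])/c["fy"],1]);return -c["R"].T@c["t"],d/np.linalg.norm(d)
def onz(c,u,v,z):
    o,d=ray(c,u,v);return o+d*(z-o[2])/d[2]
def tri(r):
    A=sum(np.eye(3)-np.outer(d,d) for o,d in r);b=sum((np.eye(3)-np.outer(d,d))@o for o,d in r);return np.linalg.solve(A,b)
def proj(c,X):
    p=c["R"]@X+c["t"];return c["cx"]+c["fx"]*p[0]/p[2],c["cy"]+c["fy"]*p[1]/p[2]
E
python3 - <<'E'
from h import *
np.set_printoptions(precision=4,suppress=True)
A=capture("scene");B=capture("side")
a=lambda x,y,z:onz(A,180+x/4,165+y/4,z)
b=lambda x,y,z:onz(B,170+x/4,175+y/4,z)
for n,p,q,z in[("hL",(312,320),(303,235),.157),("hR",(358,235),(368,197),.157),("FL",(425,478),(410,350),.13),("FR",(537,250),(548,232),.13),("BL",(45,330),(38,265),.13),("knob",(490,205),(497,180),.165),
 ("rimFL",(240,270),(238,107),.251),("rimFR",(350,95),(357,40),.251),("rimBR",(130,25),(152,16),.251),("rimBL",(12,185),(20,76),.251)]:
    print(n,a(*p,z),b(*q,z),tri([ray(A,180+p[0]/4,165+p[1]/4),ray(B,170+q[0]/4,175+q[1]/4)]))
E
```

```text
hL [0.665  0.1424 0.157 ] [0.664  0.1502 0.157 ] [0.6673 0.1405 0.1529]
hR [0.6591 0.0705 0.157 ] [0.6512 0.0785 0.157 ] [0.659  0.0656 0.1511]
FL [0.5663 0.2145 0.13  ] [0.5611 0.2288 0.13  ] [0.5686 0.2094 0.1201]
FR [0.5489 0.0274 0.13  ] [0.5429 0.0363 0.13  ] [0.5489 0.0225 0.1237]
BL [0.8342 0.1861 0.13  ] [0.8328 0.1899 0.13  ] [0.8356 0.185  0.1276]
knob [0.5826 0.0265 0.165 ] [0.5751 0.0434 0.165 ] [0.5843 0.0192 0.155 ]
rimFL [0.6923 0.1797 0.251 ] [0.684  0.1877 0.251 ] [0.6923 0.1758 0.2461]
rimFR [0.6746 0.0326 0.251 ] [0.6705 0.0434 0.251 ] [0.6764 0.0292 0.2463]
rimBR [0.8295 0.0207 0.251 ] [0.8269 0.0337 0.251 ] [0.8335 0.018  0.2461]
rimBL [0.8476 0.1632 0.251 ] [0.8419 0.1755 0.251 ] [0.8511 0.16   0.2453]
```

```bash
cat >> h.py <<'E'
from scipy.spatial.transform import Rotation as Ro
yaw=-0.10;ex=np.array([np.cos(yaw),np.sin(yaw),0]);ey=np.array([-np.sin(yaw),np.cos(yaw),0]);ez=np.array([0,0,1.])
O=np.array([.763,.097,0])
def lean(th):
    th=np.radians(th);return np.c_[np.cos(th)*ex+np.sin(th)*ez,np.sin(th)*ex-np.cos(th)*ez,ey]
def go(p,Rt,s=None):
    s=s or sense();R=np.array(s["tool_rot"]);R=Ro.from_matrix(R).as_matrix()
    print("shift",np.round(R.T@(p-np.array(s["eef_pos"]))*1e3,1),"turn",np.round(np.degrees(Ro.from_matrix(R.T@Rt).as_rotvec()),1))
E
python3 - <<'E'
from h import *
R=lean(38);H=O-.105*ex+.157*ez
go(H-R[:,1]*(.11-.0187)+.03*ez,R)
E
```

```text
shift [-462.1  -27.7  597.5] turn [ 20.1 -58.4 -34.4]
```

```bash
python3 -m jog '[[[-40,-60,40,0,0,0,-0.3],[-60,-80,75,3,-7,-4,-0.3],[-85,-80,105,5,-13,-8,-0.3],[-110,-80,140,7,-19,-11,-0.3],[-135,-80,170,9,-25,-15,-0.3],[-160,-80,205,11,-31,-18,-0.3],[-185,-80,235,13,-37,-22,-0.3],[-210,-80,270,15,-43,-25,-0.3],[-235,-80,300,17,-50,-29,-0.3],[-260,-80,335,20,-58,-34,-0.3]]]'
python3 - <<'E'
from h import *
R=lean(38);H=O-.105*ex+.157*ez
go(H-R[:,1]*(.11-.0187)+.03*ez,R); print(sense()["joint_pos"],sense()["width"])
E
```

```text
time_s: 1.03
eef_pos: [0.4276, -0.203, 0.3117]
tool_rot: [[0.803, 0.568, 0.183], [-0.166, -0.083, 0.983], [0.573, -0.819, 0.028]]
contact_force: [1.9, -0.3, 0.1]
width: 0.351
shift [ 57.9 116.4 341.2] turn [ 1.6 -4.8 -3. ]
[-0.63242431 -0.42599553 -0.73706939  0.70563947  0.27229791  1.20904207] 0.350870632861697
```

```bash
python3 -m jog '[[[6,4,40,0,0,0,-0.3],[12,8,80,1,-2,-1,-0.3],[18,15,120,2,-5,-3,-0.3],[24,20,160,2,-5,-3,-0.3],[30,30,200,2,-5,-3,-0.3],[36,45,240,2,-5,-3,-0.3],[45,65,275,2,-5,-3,-0.3],[52,90,310,2,-5,-3,-0.3],[58,116,341,2,-5,-3,-0.3],[58,116,341,2,-5,-3,-0.3]]]'
python3 - <<'E'
from h import *
R=lean(38);H=O-.105*ex+.157*ez
go(H-R[:,1]*(.11-.0187)+.03*ez,R); print(sense()["joint_pos"],sense()["width"])
c=capture("wrist");cv2.imwrite("pics/w1.png",c["image"][:,:,::-1]);np.savez("w1.npz",**{k:c[k] for k in c})
print("handle pred",[np.round(proj(c,H+k*ey*.041)) for k in(-1,0,1)], "knob",proj(c,O-.172*ex-.092*ey+.165*ez))
E
```

```text
time_s: 1.87
eef_pos: [0.6049, 0.1149, 0.2545]
tool_rot: [[0.789, 0.607, 0.092], [-0.076, -0.052, 0.996], [0.61, -0.793, 0.005]]
contact_force: [-0.4, -0.7, 0.1]
width: 0.35
shift [ 1.  -4.8 -2. ] turn [-0.5  0.2 -0.4]
[ 0.31625349 -0.12113056 -0.6959358   0.37999879 -0.24069239  1.9044663 ] 0.34982330698289144
handle pred [array([261., 265.]), array([261., 211.]), array([260., 153.])] knob (np.float64(184.20816297757094), np.float64(365.9288125908282))
```

View pics/w1.png

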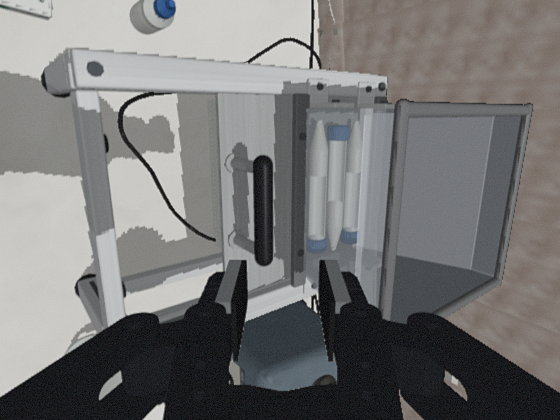

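Handle in the wrist view is centred at (263,211), with ends at rows 155 and 266. That is within 2 px of the prediction, so I approach.

Run:
```python
from h import *
c=np.load("w1.npz");H=onz(c,263,211,.157);print(H,O-.103*ex)
R=lean(38);go(H+R[:,1]*.0177,R); go(H-R[:,1]*.02,R)
```

```text
[0.66050038 0.10695025 0.157     ] [0.66051457 0.10728284 0.        ]
shift [-14.2 130.4  -1.3] turn [-0.4  0.1 -0.5]
shift [-14.5  92.7  -1. ] turn [-0.4  0.1 -0.5]
```

```bash
python3 -m jog '[[[-14,20,-1,0,0,0,-0.3],[-14,45,-1,0,0,0,-0.3],[-14,70,-1,0,0,0,-0.3],[-14,93,-1,0,0,0,-0.3],[-14,105,-1,0,0,0,-0.3],[-14,115,-1,0,0,0,-0.3],[-14,125,-1,0,0,0,-0.3],[-14,130,-1,0,0,0,-0.3],[-14,130,-1,0,0,0,-0.3]]]'
python3 - <<'E'
from h import *
c=np.load("w1.npz");H=onz(c,263,211,.157)
R=lean(38);go(H+R[:,1]*.0177,R)
c=capture("wrist");cv2.imwrite("pics/w2.png",c["image"][:,:,::-1])
E
```

```text
time_s: 2.67
eef_pos: [0.6719, 0.1027, 0.1475]
tool_rot: [[0.786, 0.611, 0.098], [-0.081, -0.056, 0.995], [0.613, -0.79, 0.006]]
contact_force: [0.8, 0.1, -0.5]
width: 0.346
shift [-3.4  3.   3. ] turn [-0.3 -0.1 -0.2]
```

View pics/w2.png

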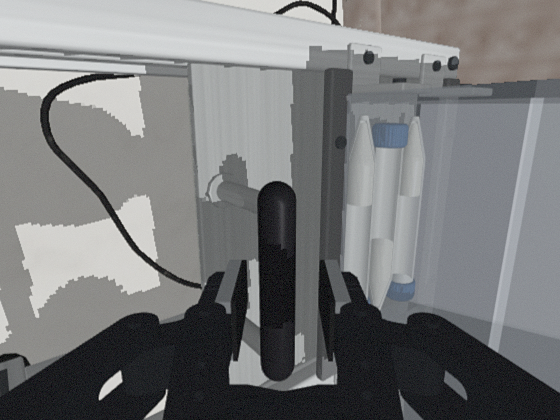

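The bar lies between the fingers (bar centre at column 277, gap 240–322). I close on it.

```bash
python3 -m jog '[[[-1,3,2,0,0,0,-0.3],[-1,3,2,0,0,0,-0.6],[-1,3,2,0,0,0,-0.8],[-1,3,2,0,0,0,-1],[-1,3,2,0,0,0,-1],[-1,3,2,0,0,0,-1],[-1,3,2,0,0,0,-1]]]'
python3 - <<'E'
from h import *
s=sense();R=np.array(s["tool_rot"]);print(s["contact_force"],s["width"]);print("per 10mm -x:",R.T@(-ex)*10, "z err",)
E
```

```text
time_s: 3.3
eef_pos: [0.672, 0.1056, 0.1446]
tool_rot: [[0.786, 0.61, 0.097], [-0.08, -0.054, 0.995], [0.612, -0.79, 0.006]]
contact_force: [-5.7, 1.3, 2.8]
width: 0.141
[-5.74943213  1.33979743  2.78821765] 0.14053938424102003
per 10mm -x: [-7.90486096 -6.12470853  0.03344645] z err
```

```bash
python3 -m jog '[[[-3.2,-2.4,0,0,0,0,-1],[-7.1,-5.5,0,0,0,0,-1],[-11.1,-8.6,0,0,0,0,-1],[-15,-11.6,0,0,0,0,-1],[-19,-14.7,0,0,0,0,-1],[-23,-17.8,0.1,0,0,0,-1],[-27,-20.8,0.1,0,0,0,-1],[-31,-24,0.1,0,0,0,-1],[-35,-27,0.1,0,0,0,-1],[-39.5,-30.6,0.2,0,0,0,-1]]]'
```

```text
time_s: 4.13
eef_pos: [0.6227, 0.1106, 0.1446]
tool_rot: [[0.786, 0.611, 0.097], [-0.08, -0.054, 0.995], [0.613, -0.79, 0.006]]
contact_force: [3.8, 3.4, -6.4]
width: 0.135
```

```bash
python3 -m jog '[[[-3.2,-2.4,0,0,0,0,-1],[-6.3,-4.9,0,0,0,0,-1],[-9.5,-7.3,0,0,0,0,-1],[-12,-9.3,0,0,0,0,-1],[-14,-10.8,0,0,0,0,-1],[-15.8,-12.2,0,0,0,0,-1]]]'; python3 -c "
from h import *
s=sense();print(s['contact_force'])"
```

```text
time_s: 4.63
eef_pos: [0.6029, 0.1126, 0.1446]
tool_rot: [[0.786, 0.611, 0.097], [-0.08, -0.054, 0.995], [0.613, -0.79, 0.007]]
contact_force: [3.8, 4.2, -6.9]
width: 0.142
[ 3.84434379  4.22672677 -6.87301223]
```

```bash
python3 -m jog '[[[-1.2,-0.9,0,0,0,0,-1],[-2.4,-1.8,0,0,0,0,-1],[-3.6,-2.8,0,0,0,0,-1],[-4.8,-3.7,0,0,0,0,-1],[-4.8,-3.7,0,0,0,0,-1]]]'
```

```text
time_s: 5.05
eef_pos: [0.5968, 0.1132, 0.1446]
tool_rot: [[0.786, 0.611, 0.097], [-0.08, -0.054, 0.995], [0.613, -0.79, 0.007]]
contact_force: [-0.6, 3.6, -3.4]
width: 0.14
```

```bash
python3 -m jog '[[[-0.8,-0.6,0,0,0,0,-1],[-1.6,-1.2,0,0,0,0,-1],[-1.6,-1.2,0,0,0,0,-1]]]'
```

```text
time_s: 5.3
eef_pos: [0.5951, 0.1134, 0.1446]
tool_rot: [[0.786, 0.611, 0.097], [-0.08, -0.054, 0.995], [0.613, -0.79, 0.007]]
contact_force: [1.5, 4.4, -4.8]
width: 0.138
```

Travel is 77.3 mm and there is no stop force yet, so I continue gently.

```bash
python3 -m jog '[[[-0.8,-0.6,0,0,0,0,-1],[-1.6,-1.2,0,0,0,0,-1],[-1.6,-1.2,0,0,0,0,-1]]]'
python3 - <<'E'
from h import *
for n in("scene","side"):
    c=capture(n);i=c["image"][:,:,::-1]
    i=i[165:310,180:340] if n=="scene" else i[175:310,170:330]
    globals()[n]=cv2.resize(i,(400,360),interpolation=cv2.INTER_CUBIC)
cv2.imwrite("pics/p3.png",np.hstack([scene,side]))
E
```

```text
time_s: 5.55
eef_pos: [0.5942, 0.1135, 0.1447]
tool_rot: [[0.785, 0.612, 0.097], [-0.081, -0.055, 0.995], [0.614, -0.789, 0.007]]
contact_force: [14.6, 4.3, -14.8]
width: 0.136
```

View pics/p3.png

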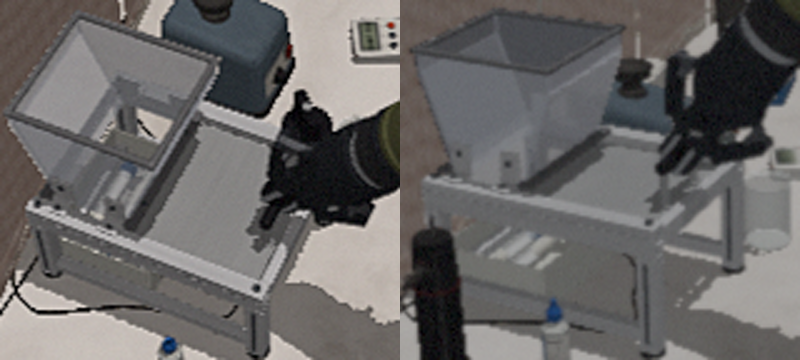

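The force rose to 15 N at the stop. The hopper is empty and the tubes lie in the tray. I release and back out.

```bash
python3 -m jog '[[[0.5,0.3,0,0,0,0,-1],[0.5,0.3,0,0,0,0,-0.6],[0.5,0.3,0,0,0,0,-0.3],[0.5,0.3,0,0,0,0,-0.3],[0.5,-10,0,0,0,0,-0.3],[0.5,-30,0,0,0,0,-0.3],[0.5,-60,0,0,0,0,-0.3],[0.5,-95,0,0,0,0,-0.3],[0.5,-130,0,0,0,0,-0.3],[0.5,-150,0,0,0,0,-0.3]]]'
python3 - <<'E'
from h import *
K=O-.172*ex-.092*ey; R=lean(0)
print(K,sense()["width"],sense()["joint_pos"]);go(K+.27*ez,R)
E
```

```text
time_s: 6.48
eef_pos: [0.5016, 0.1211, 0.2672]
tool_rot: [[0.783, 0.614, 0.098], [-0.082, -0.055, 0.995], [0.617, -0.787, 0.007]]
contact_force: [0.2, 0.2, -0.4]
width: 0.353
[0.58267461 0.02263096 0.        ] 0.3525449295113094 [ 0.43694824 -0.33293923 -0.81878654  0.48959766 -0.31507588  2.01124236]
shift [ 73.3  53.  -90. ] turn [-0.4 -0.  38.1]
```

```bash
python3 -m jog '[[[10,-5,-30,0,0,6,-0.3],[20,0,-60,0,0,13,-0.3],[35,10,-90,0,0,20,-0.3],[50,25,-90,0,0,27,-0.3],[60,40,-90,0,0,34,-0.3],[68,45,-90,0,0,38,-0.3],[68,45,-90,0,0,38,-0.3]]]'
python3 - <<'E'
from h import *
K=O-.172*ex-.092*ey; R=lean(0)
s=sense();print(s["joint_pos"]);go(K+.27*ez,R)
c=capture("wrist");cv2.imwrite("pics/w4.png",c["image"][:,:,::-1]);np.savez("w4.npz",**{k:c[k] for k in c})
print(proj(c,K+.165*ez),proj(c,K+.196*ez),-c["R"].T@c["t"])
E
```

```text
time_s: 7.07
eef_pos: [0.5782, 0.0221, 0.2654]
tool_rot: [[0.995, -0.009, 0.1], [-0.1, 0.005, 0.995], [-0.01, -1.0, 0.004]]
contact_force: [-0.4, 0.0, -1.2]
width: 0.35
[ 0.03527008  0.27014462 -0.02791585  1.28161161  0.00525079  1.70612372]
shift [ 4.3 -4.6  1. ] turn [-0.2 -0.  -0.5]
(np.float64(292.09488957712335), np.float64(209.97857403280327)) (np.float64(292.8927306032386), np.float64(223.9826747440709)) [0.5852     0.09079842 0.40794188]
```

View pics/w4.png

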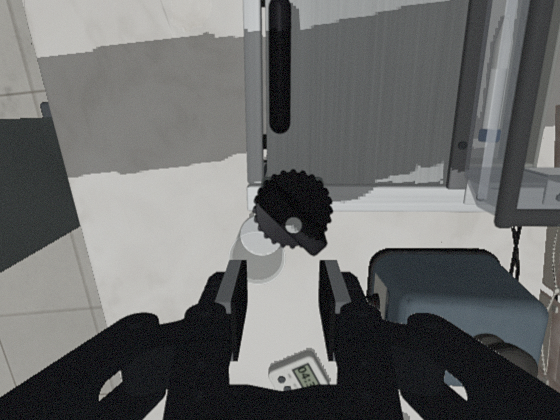

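Run:
```python
from h import *
i=cv2.imread("pics/w4.png")[155:275,230:350]
i=np.clip((i/255.)**.45*255*1.1,0,255).astype(np.uint8)
cv2.imwrite("pics/k4.png",cv2.resize(i,None,fx=5,fy=5,interpolation=cv2.INTER_CUBIC))
```

```text
(no output)
```

View pics/k4.png

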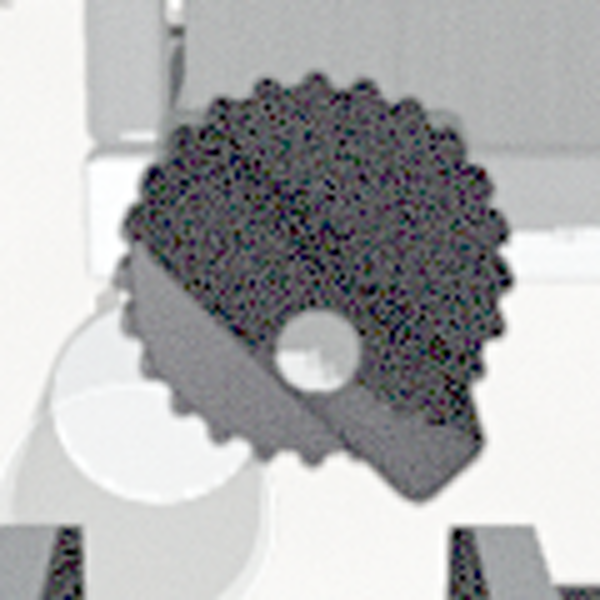

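The bar runs from about (258,204) to (320,249) in the full image. The dot at (293.6,225) marks its top centre.

Run:
```python
from h import *
c=np.load("w4.npz");f=lambda x,y,z=.196:onz(c,230+x/5,155+y/5,z)
C=f(318,350);E=f(450,468);e1,e2=f(140,245),f(415,500)
print(C,E,np.linalg.norm(E-C),"disc",f(316,268,.165))
for d in(E-C,e2-e1):print(np.degrees(np.arctan2(d[1],d[0])))
a=np.arctan2(*(e2-e1)[1::-1]);u=np.array([np.cos(a),np.sin(a),0])
# jaw axis perpendicular to bar
for sg in(1,-1):
    X=sg*np.array([-u[1],u[0],0]);Y=-ez;Z=np.cross(X,Y);R=np.c_[X,Y,Z];print(sg);go(C*[1,1,0]+.23*ez,R)
```

```text
[0.58303729 0.02195456 0.196     ] [0.59766144 0.00538663 0.196     ] 0.022098915926008832 disc [0.5835077 0.0235239 0.165    ]
-48.565851426633884
-49.86590198591085
1
shift [ 6.8 36.3 -0.3] turn [ -0.4 -45.8  -0.2]
-1
shift [ 6.8 36.3 -0.3] turn [  0.3 134.2  -0.5]
```

```bash
python3 -m jog '[[[3,0,0,0,-7,0,-0.2],[7,0,0,0,-14,0,-0.2],[7,0,0,0,-21,0,-0.2],[7,5,0,0,-28,0,-0.2],[7,15,0,0,-35,0,-0.2],[7,25,0,0,-42,0,-0.2],[7,35,0,0,-46,0,-0.2],[7,35,0,0,-46,0,-0.2]]]'
python3 - <<'E'
from h import *
C=np.array([.583,.0225,.170]);a=np.radians(-49.5+90);X=np.array([np.cos(a),np.sin(a),0]);R=np.c_[X,-ez,np.cross(X,-ez)]
go(C,R);print(sense()["joint_pos"])
E
```

```text
time_s: 7.78
eef_pos: [0.5791, 0.0234, 0.2335]
tool_rot: [[0.76, -0.002, -0.65], [0.65, 0.005, 0.76], [0.002, -1.0, 0.005]]
contact_force: [0.4, -0.5, -0.2]
width: 0.399
shift [ 2.3 63.5 -3.5] turn [-0.3  0.   0.1]
[ 0.03729006  0.27566416 -0.09307081  1.2038868   0.00537772  0.90079767]
```

```bash
python3 -m jog '[[[2,10,-3,0,0,0,-0.2],[2.3,25,-3.5,0,0,0,-0.2],[2.3,40,-3.5,0,0,0,-0.2],[2.3,52,-3.5,0,0,0,-0.2],[2.3,60,-3.5,0,0,0,-0.2],[2.3,63,-3.5,0,0,0,-0.2],[2.3,63,-3.5,0,0,0,-0.2]]]'
python3 - <<'E'
from h import *
C=np.array([.583,.0225,.170]);a=np.radians(-49.5+90);X=np.array([np.cos(a),np.sin(a),0]);R=np.c_[X,-ez,np.cross(X,-ez)]
go(C,R)
c=capture("wrist");cv2.imwrite("pics/w5.png",np.clip((c["image"][:,:,::-1]/255.)**.5*255,0,255).astype(np.uint8))
E
```

```text
time_s: 8.37
eef_pos: [0.5848, 0.0225, 0.1708]
tool_rot: [[0.762, -0.002, -0.648], [0.648, 0.006, 0.762], [0.002, -1.0, 0.006]]
contact_force: [-0.3, 0.2, -0.2]
width: 0.401
shift [-1.4  0.8  1.1] turn [-0.3 -0.1  0.1]
```

View pics/w5.png

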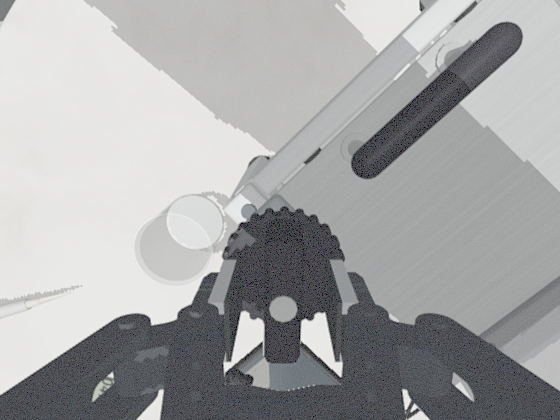

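The bar is aligned and centred between the fingers (dot at (283,309), gap centre about 283). I close.

```bash
python3 -m jog '[[[-0.7,0,1,0,0,0,-0.5],[-0.7,0,1,0,0,0,-1],[-0.7,0,1,0,0,0,-1],[-0.7,0,1,0,0,0,-1],[-0.7,0,1,0,0,0,-1],[-0.7,0,1,0,0,0,-1]]]'; python3 -c "
from h import *
s=sense();print(s['moment'],s['joint_pos'],s['width'])"
```

```text
time_s: 8.92
eef_pos: [0.5844, 0.0229, 0.1721]
tool_rot: [[0.762, -0.001, -0.648], [0.648, 0.006, 0.762], [0.004, -1.0, 0.005]]
contact_force: [-1.8, 0.8, 5.8]
width: 0.148
[ 0.0064381   0.4065919  -0.01663194] [ 0.03565024  0.31470789 -0.18242877  1.07394755  0.00627328  0.90138255] 0.14758583856322002
```

```bash
cat > m.py <<'E'
from workcell import *
import numpy as np
s=sense();R=np.array(s["tool_rot"]);print("yaw %.1f Mz %.3f F %s"%(np.degrees(np.arctan2(R[1,0],R[0,0])),s["moment"][2],np.round(s["contact_force"],1)))
E
python3 -m jog '[[[0,0,0,0,2,0,-1],[0,0,0,0,4,0,-1],[0,0,0,0,4,0,-1]]]' >/dev/null; python3 m.py
python3 -m jog '[[[0,0,0,0,2,0,-1],[0,0,0,0,4,0,-1],[0,0,0,0,4,0,-1]]]'>/dev/null; python3 m.py
python3 -m jog '[[[0,0,0,0,2,0,-1],[0,0,0,0,4,0,-1],[0,0,0,0,4,0,-1]]]'>/dev/null; python3 m.py
```

```text
yaw 36.3 Mz -0.010 F [-2.2 -0.1  5.2]
yaw 32.3 Mz -0.030 F [-1.4  0.3  6.1]
yaw 28.3 Mz 0.040 F [-1.6  1.2  5.8]
```

```bash
python3 -m jog '[[[0,0,0,0,2,0,-1],[0,0,0,0,4,0,-1],[0,0,0,0,4,0,-1]]]' >/dev/null; python3 m.py
python3 -m jog '[[[0,0,0,0,2,0,-1],[0,0,0,0,4,0,-1],[0,0,0,0,4,0,-1]]]'>/dev/null; python3 m.py
python3 -m jog '[[[0,0,0,0,2,0,-1],[0,0,0,0,4,0,-1],[0,0,0,0,4,0,-1]]]'>/dev/null; python3 m.py
```

```text
yaw 24.3 Mz 0.038 F [-1.1  0.9  6.6]
yaw 20.3 Mz 0.216 F [-1.6  0.5  6.8]
yaw 16.3 Mz 0.196 F [-1.9 -0.2  6.5]
```

The spindle went tight at about yaw 21–23. I continue in small steps and watch for the snap.

```bash
python3 -m jog '[[[0,0,0,0,1.5,0,-1],[0,0,0,0,3,0,-1],[0,0,0,0,3,0,-1]]]' >/dev/null; python3 m.py
python3 -m jog '[[[0,0,0,0,1.5,0,-1],[0,0,0,0,3,0,-1],[0,0,0,0,3,0,-1]]]' >/dev/null; python3 m.py
```

```text
yaw 13.3 Mz 0.076 F [-1.2  0.5  6.3]
yaw 10.3 Mz -0.015 F [-1.5  1.2  5.2]
```

```bash
python3 -m jog '[[[0,0,0,0,1.5,0,-1],[0,0,0,0,3,0,-1],[0,0,0,0,3,0,-1]]]' >/dev/null; python3 m.py
```

```text
yaw 7.3 Mz -0.015 F [-2.3 -0.   6.1]
```

Torque has faded past the half-tooth. I follow into the notch until it begins to rise again.

```bash
python3 -m jog '[[[0,0,0,0,1.5,0,-1],[0,0,0,0,3,0,-1],[0,0,0,0,3,0,-1]]]' >/dev/null; python3 m.py
python3 -m jog '[[[0,0,0,0,1,0,-1],[0,0,0,0,2,0,-1],[0,0,0,0,2,0,-1]]]' >/dev/null; python3 m.py
```

```text
yaw 4.3 Mz -0.012 F [-1.5  0.7  5.8]
yaw 2.4 Mz 0.043 F [-1.4 -0.   6.3]
```

```bash
python3 -m jog '[[[0,0,0,0,1,0,-1],[0,0,0,0,2,0,-1],[0,0,0,0,2,0,-1]]]' >/dev/null; python3 m.py
```

```text
yaw 0.4 Mz -0.041 F [-1.3 -0.4  6.6]
```

```bash
python3 -m jog '[[[0,0,0,0,1,0,-1],[0,0,0,0,2,0,-1],[0,0,0,0,2,0,-1]]]' >/dev/null; python3 m.py; sleep 0.1;
python3 -m jog '[[[0,0,0,0,0,0,-1]]]' >/dev/null; python3 m.py
```

```text
yaw -1.6 Mz 0.098 F [-0.6 -0.   5.8]
yaw -1.6 Mz 0.101 F [-2.8  1.   6.4]
```

Torque rises again at about 22–24° past tight, so one click is complete. I release and lift clear.

```bash
python3 -m jog '[[[0,0,0,0,0,0,-0.6],[0,0,0,0,0,0,-0.2],[0,0,0,0,0,0,-0.2],[0,0,0,0,0,0,-0.2],[0,-10,0,0,0,0,-0.2],[0,-30,0,0,0,0,-0.2],[0,-60,0,0,0,0,-0.2],[0,-95,0,0,0,0,-0.2],[0,-95,0,0,0,0,-0.2]]]'
python3 - <<'E'
from h import *
c=capture("wrist");a=c["image"][:,:,::-1][:330]
a=np.clip((a/255.)**.5*255,0,255).astype(np.uint8)
b=capture("side")["image"][:,:,::-1][175:310,170:330]
cv2.imwrite("pics/w6.png",np.hstack([cv2.resize(a,(440,259)),cv2.resize(b,(307,259))]))
o=O-.172*ex-.092*ey+.196*ez;print([np.round(np.array(proj(c,o+k*ex*.025))*440/560) for k in(-1,0,1)])
E
```

```text
time_s: 13.0
eef_pos: [0.5872, 0.0224, 0.2737]
tool_rot: [[1.0, 0.008, 0.028], [-0.028, 0.006, 1.0], [0.008, -1.0, 0.007]]
contact_force: [1.1, -0.2, 0.6]
width: 0.398
[array([185., 172.]), array([217., 174.]), array([249., 176.])]
```

View pics/w6.png

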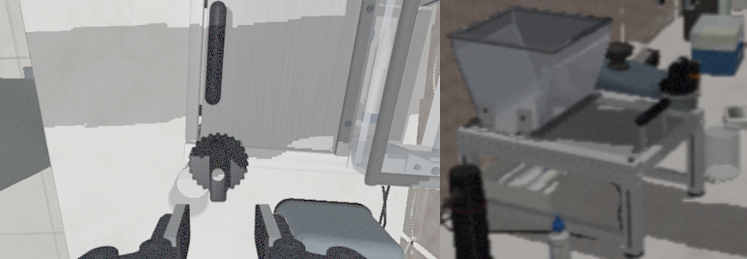

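```bash
python3 -c "
from workcell import *
print(finish_job())"
```

```text
the job is handed in; nothing more can be done
None
```

The hopper is empty, the gate is open against its end stop, and the knob is turned one click. The job is handed in at about 13 s on the robot's clock.

- **Gate:** I gripped the bar handle with the tool leaning back 38° and drew the gate straight out about 78 mm. The force stayed under about 10 N, then rose to about 15–20 N at the stop, where I let go. The last pictures show the plate up against the stop bar.
- **Tubes:** The hopper is empty, and the tubes show in the tray in the side view. I did not count all three separately there.
- **Knob:** I turned it clockwise about 42°:
  - It ran free for about 17°, then the torque rose to about 0.2 N m.
  - The torque faded to zero about half a tooth later, which I take as the snap.
  - It began to rise again (0.10 N m) about one full tooth (22–24°) past tight, so I stopped and let go.
- **Not confirmed:** The click is inferred from torque and angle only. The highest torque I read was 0.22 N m, not the stated 0.3; my readings were 4° apart, so I may have missed the peak.
- **Afterwards:** The knob did not visibly spring back, and the gripper stood clear above it. The beaker and dropper bottle looked undisturbed. The last pictures did not show all of the other things, but the arm did not go near them.

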